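# Make up the parts kit for one relay box

### The job

Make up the parts kit for one relay box in the black kit tray: set the white metal enclosure, the relay, the green terminal block and the red-lidded flux tub each into the pocket made for it (blue, yellow, green and red floor), flat on the pocket's floor and the same way up as now. Leave the bare steel block and the grey terminal block, which belong to other jobs, lying where they are.

Things in the scene. Friction and masses are not known exactly. Their poses are not given: they have to be found in the camera images.
- enclosure: Closed white die-cast box with a screwed lid, 39 (x) x 65 (y) x 28 mm high (screws to 30), 0.12 kg, lying lid up. Origin: centre of its underside; z up, x along the short side. Grip it across x (39 mm).
- relay: Plug-in relay, grey case with a black end and four short brass pins on top, 22 (x) x 28 (y) mm, case 34 mm high, pins to 40 mm, about 35 g, standing pins up. Origin: centre of its underside; z up. Grip it across x (22 mm).
- green_terminal: Small green screw-terminal block with two screw heads on top, 16 (x) x 22 (y) x 12 mm high, about 15 g. Origin: centre of its underside; z up. Grip it across x (16 mm).
- flux_tub: Round tub, white with a red screw lid, 48 mm across, 26 mm high, about 60 g, standing lid up. Origin: centre of its underside; z up. Grip it across its diameter.
- steel_block: Bare grey ground-steel bar, 44 (x) x 62 (y) x 24 mm high, 0.6 kg: resembles the enclosure, not part of the kit. Origin: centre of its underside; z up. To be left alone.
- grey_terminal: Grey twin of the green terminal block, 16 x 22 x 12 mm, about 15 g: not part of the kit. Origin: centre of its underside; z up. To be left alone.
- nest_enclosure: Fixed nest for the enclosure: grey plate 94 x 94 x 17 mm, one of four abutting in a shallow black tray (wall top 20 mm over the bench, 6 mm outside the plates). In its middle a rectangular pocket, 52 mm along x by 78 mm along y, 11 mm deep, mouth bevelled 2 mm, blue floor 6 mm above the origin. Origin: centre of the plate's underside, 4.5 mm above the bench; x, y along its edges.
- nest_relay: Fixed nest for the relay: grey plate 94 x 94 x 17 mm, one of four abutting in a shallow black tray (wall top 20 mm over the bench, 6 mm outside the plates). In its middle a rectangular pocket, 40 mm along x by 46 mm along y, 13 mm deep, mouth bevelled 2 mm, yellow floor 4 mm above the origin. Origin: centre of the plate's underside, 4.5 mm above the bench; x, y along its edges.
- nest_terminal: Fixed nest for the green terminal block: grey plate 94 x 94 x 17 mm, one of four abutting in a shallow black tray (wall top 20 mm over the bench, 6 mm outside the plates). In its middle a rectangular pocket, 30 mm along x by 36 mm along y, 5 mm deep, mouth bevelled 2 mm, green floor 12 mm above the origin. Origin: centre of the plate's underside, 4.5 mm above the bench; x, y along its edges.
- nest_tub: Fixed nest for the flux tub: grey plate 94 x 94 x 17 mm, one of four abutting in a shallow black tray (wall top 20 mm over the bench, 6 mm outside the plates). In its middle a round pocket, 62 mm across, 10 mm deep, mouth bevelled 2 mm, red floor 7 mm above the origin. Origin: centre of the plate's underside, 4.5 mm above the bench; x, y along its edges.

How it is judged:
By the outcome, as a careful person would: the job done as asked, in the order asked, and still so for the second after the job is handed in, with the robot touching nothing.
It also fails if it takes over 104 s, if anything falls off the work surface, if the arm or the gripper's body presses on something with over 40 N, if the wrist force passes 120 N, or if a joint passes its speed limit or range.

### The arm

A 6-joint arm with a two-finger parallel gripper is mounted at the origin on a cart in front of the work surface, level with it; the furniture and walls round the work are solid. World frame = base frame: x ahead of the robot, y to its left, z up, the work surface at z = 0. Lengths are in m, angles in degrees, forces in N, time in s.
With the tool pointing down it reaches from about 0.35 to 0.875 m from the base axis. Payload 4.2 kg.
Tool frame: the origin (TCP) lies on the centre line of the jaws, within the pads' length; the fingertips stand 19 mm ahead of it and the grasp point (between the pads) is the TCP; z points along the fingers, y is the line along which they close (so a half turn about z gives the same grasp; the last joint's range is limited). The gripper opens to 87 mm and grips with 3 to 60 N. Pads are 19 mm wide; open, the fingers measure 117 mm over their backs; the gripper's body (75 mm by 190 mm) begins 51 mm behind the grasp point.
Start: joints at [80.134, 22.042, 0.453, 0, -68.411, -14.817], TCP at [0.261, 0.568, 0.242] pointing down, gripper open.
Joint ranges: [-179.83, 179.83], [-69.29, 118.12], [-61.27, 80.66], [-181.25, 117.63], [-171.15, -9.14], [-177.46, 177.46]. Speed limits (degrees/s): [159.86, 159.86, 180, 180, 180, 180].

### API

Orientations are given as a 3x3 rotation matrix whose columns are the frame's x, y, z axes.
In Python, from station import sense, capture, finish_job, search_frame, masks_of gives the robot as it stands.
- The arm moves only by the tool drive_tool, never from a script. Its argument "rows" is a list of rows, each a list of 7 numbers: the opening in per cent of the stroke, from 0 (shut) to 100 (fully open), then the shift along the world's x, y, z in mm, then the turn, a rotation vector about the world's x, y, z in rad. In form: [[fingers, dx, dy, dz, wx, wy, wz], ...]. A call has 1 to 5 rows; each row shifts and turns the commanded pose from where the row before left it; what a row does not reach is not made up. A row lasts 1/12 s, in which the tool goes at most 41.7 mm and 7.16 degrees, less where a joint would pass 70% of its speed; a pose out of reach is approached as far as the arm can. A call is refused whole if a number of a shift passes 41.7 or a number of a turn 0.125, either way. A call with a gripper value outside its range is refused whole. The fingers move at their own pace and stop on an object; the grip force is fixed at half the most. Time passes only in rows, so rows that do not move let the fingers close. It gives the time, the measured TCP pose, the force, the opening and the grip force at its end, in the units of the state.
- sense(): the state, without advancing time (a new reading comes with each control period).
- capture(name): name is "side" or "top"; returns a dict with "frame" (480x640x3 uint8, red, green, blue), "z_map" (480x640 float32, m along the optical axis (not along the pixel's ray), 0 where there is no reading), "fx", "fy", "cx", "cy" (pixels), "R" (3x3) and "t" (3): a world point X has camera coordinates R X + t. Camera axes: x right, y down, z forward; pixel columns grow to the right and rows downward; lengths in m; the calibration is good to about 2 mm. A picture is of the moment at which its call begins.
- finish_job(): hands the job in; it is judged then, once.
Trained networks look in a picture, given as the dict that the camera call returned (one of the last four; its "shot" number tells which), for a name from the list of things; names that differ only in an ending like _2 or _b are one class to them, and where a whole thing is asked for, a point or a joint stands for the part that bears it (a point fixed in the world has none). Each returns a list of dicts, best first, with "p" (0 to 1); they miss things now and then, are a little off and sometimes report something else, mostly with a low value. They report only what shows in the picture. A call takes as long as a camera call.
- search_frame(label, picture): "xy" ([column, row] in pixels, amid what is visible of it).
- masks_of(label, picture): "region" (480x640 bool, what is visible of it) and "xy" ([column, row] in pixels, amid what is visible of it).
The state is a dict: "time_s": time; "joints": joint angles; "joint_velocities": joint speeds; "effort": joint torques, N m; "tcp_pos": TCP position; "ee_rot": TCP orientation; "wrist_force": force on the tool from outside, world axes, zero at the start; "moment": the same for the moment, N m; "gripper_width": opening from 0.0 (shut) to 1.0 (fully open); "gripper_force": force on a finger pad.
Only numpy, scipy, OpenCV 4.12 (cv2) and the standard library are available. Lean on these libraries where they do the work, as an engineer would, in place of code of your own. Each camera call takes 0.05 s, during which the arm holds its last target. There are 200 camera calls.

## Working session

There is one attempt and no reset: what is moved stays moved. The work goes in short steps, Python scripts to look and compute and a tool call to move; the robot and the scene stay as the last step left them, time stands still between calls to the robot, and variables do not carry over. Pictures are saved under pics/ and viewed, at most 14 in all, crops included, and the job is handed in when it is done.

Besides the shell and the picture viewer there is one more tool, called after "Emit:" by a JSON object that holds its "api" and its "payload". drive_tool: Moves the arm, as the interface text tells. Its arguments: {"type":"object","properties":{"rows":{"type":"array"}},"required":["rows"]}

```bash
ls; mkdir -p pics
cat > h.py <<'E'
import numpy as np, cv2
from station import *
def world(c,mask):
    z=c["z_map"]; v,u=np.nonzero(mask&(z>0)); d=z[v,u]
    P=np.c_[(u-c["cx"])/c["fx"]*d,(v-c["cy"])/c["fy"]*d,d]
    return (P-c["t"])@c["R"]
def save(c,n): cv2.imwrite("pics/"+n,c["frame"][:,:,::-1])
E
python3 - <<'E'
from h import *
for cam in("top","side"):
    c=capture(cam); save(c,cam+"0.png"); print(cam,c["R"],c["t"],c["fx"])
    for l in "enclosure relay green_terminal flux_tub steel_block grey_terminal nest_enclosure nest_relay nest_terminal nest_tub".split():
        for r in masks_of(l,c)[:2]:
            P=world(c,r["region"])
            if len(P)<10: continue
            zt=np.percentile(P[:,2],90); Q=P[P[:,2]>zt-.006] if 'nest' not in l else P
            b=cv2.minAreaRect((Q[:,:2]*1000).astype(np.float32))
            print(l,round(r["p"],2),np.round(r["xy"]),len(P),"ztop %.3f"%zt,np.round(b[0],1),np.round(b[1],1),round(b[2],1),"mean",np.round(Q.mean(0)*1000))
s=sense();print(s)
E
```

```text
pics
top [[-2.36690881e-02 -9.99719848e-01  5.10759703e-06]
 [-9.96030427e-01  2.35812998e-02 -8.58330344e-02]
 [ 8.58088677e-02 -2.03667697e-03 -9.96309535e-01]] [-0.08532139  0.52582917  1.1321481 ] 473.32907863490203
enclosure 0.67 [327. 274.] 401 ztop 0.032 [ 439.3 -125.9] [63.9 38.3] 84.7 mean [ 440. -127.   29.]
relay 0.62 [332. 212.] 122 ztop 0.038 [ 587.7 -142.7] [22.3 26.7] 43.2 mean [ 588. -143.   35.]
flux_tub 0.88 [424. 215.] 314 ztop 0.029 [ 579.8 -371.7] [45.1 42.6] 87.8 mean [ 580. -372.   27.]
flux_tub 0.74 [244. 221.] 1562 ztop 0.024 [577.6  71.4] [99.1 99.6] 88.6 mean [578.  71.  22.]
steel_block 0.86 [383. 207.] 466 ztop 0.027 [ 605.2 -270.3] [60.7 43.7] 33.9 mean [ 605. -270.   25.]
grey_terminal 0.64 [389. 278.] 44 ztop 0.015 [ 426.4 -270. ] [14.7 17.3] 87.0 mean [ 427. -271.   13.]
nest_enclosure 0.9 [207. 217.] 1476 ztop 0.023 [582.4 167.3] [95.  95.7] 88.0 mean [582. 168.  16.]
nest_relay 0.56 [205. 257.] 1423 ztop 0.024 [486.8 171.1] [94.5 92.9] 88.8 mean [486. 172.  19.]
nest_terminal 0.96 [244. 257.] 1530 ztop 0.024 [483.7  75.2] [99.4 96.5] 88.3 mean [482.
[... 1599 characters left out ...]
4113068e+01, -1.48187149e+01]), 'joint_velocities': array([ 0.10456817, -0.00825437,  0.04878236,  0.04362865,  0.00496953,
       -0.0071747 ]), 'effort': array([-1.01859157e-03, -3.90478671e+01,  1.87622344e+01,  4.22451898e+00,
        1.54828385e-02, -2.00829851e-05]), 'tcp_pos': array([0.26096616, 0.56788387, 0.24155054]), 'ee_rot': array([[ 9.08605868e-01, -4.17654612e-01, -3.07545293e-05],
       [-4.17654612e-01, -9.08605869e-01,  1.04116744e-05],
       [-3.22922296e-05,  3.38466253e-06, -9.99999999e-01]]), 'wrist_force': array([-0.16893104, -0.51372959, -0.34410181]), 'moment': array([-0.05454888,  0.00722501, -0.01695133]), 'gripper_force': 0.0, 'gripper_width': 1.002558695376033}
```

Run:
```python
import cv2,numpy as np
a=cv2.imread("pics/top0.png");b=cv2.imread("pics/side0.png")
cv2.imwrite("pics/t0.png",cv2.resize(a[170:320,170:480],None,fx=2.5,fy=2.5,interpolation=2))
cv2.imwrite("pics/s0.png",cv2.resize(b[160:420,200:450],None,fx=2.3,fy=2.3,interpolation=2))
```

```text
(no output)
```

View pics/t0.png

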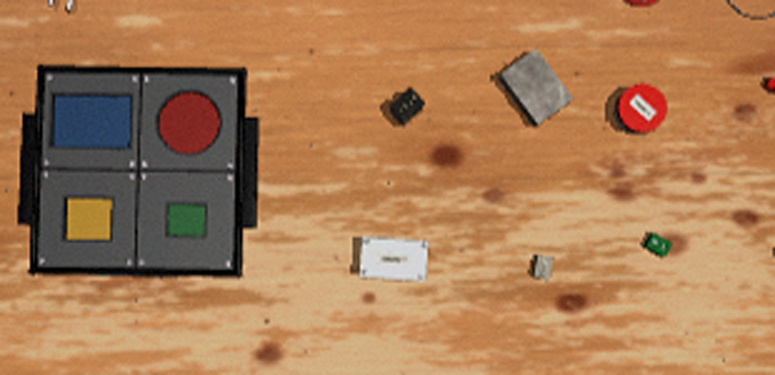

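View pics/s0.png

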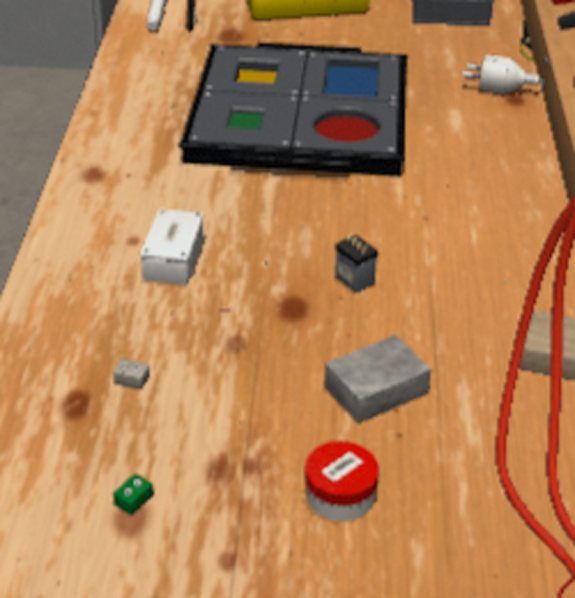

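The pictures confirm the networks. The tray is at left, with blue and red pockets in the top row and yellow and green below. The parts lie to the right: enclosure at top-camera pixel (327,274), relay (332,212), steel block (383,207), tub (424,215), grey terminal (389,278) and green terminal about (433,267). The networks' second guesses (tub on the red pocket, enclosure on the relay) are false. Next I refine the yaws and pocket centres.

```bash
cat >> h.py <<'E'
def hsvmask(c,roi,lo,hi):
    h=cv2.cvtColor(c["frame"],cv2.COLOR_RGB2HSV); m=cv2.inRange(h,lo,hi)>0
    k=np.zeros_like(m); x0,y0,x1,y1=roi; k[y0:y1,x0:x1]=1; m&=k
    n,L,S,_=cv2.connectedComponentsWithStats(m.astype(np.uint8)); 
    return L==1+np.argmax(S[1:,4])
def plane(c,mask,z):  # mask pixels -> world points on plane z
    v,u=np.nonzero(mask); d=np.c_[(u-c["cx"])/c["fx"],(v-c["cy"])/c["fy"],np.ones(len(u))]@c["R"]
    o=-c["R"].T@c["t"]; return o+d*((z-o[2])/d[:,2])[:,None]
def rect(Q):
    b=cv2.minAreaRect((Q[:,:2]*1000).astype(np.float32)); p=cv2.boxPoints(b)
    e=[p[1]-p[0],p[2]-p[1]]; e=max(e,key=np.linalg.norm)
    return np.round(b[0],1),np.round(sorted(b[1]),1),"long axis deg %.1f"%(np.degrees(np.arctan2(e[1],e[0]))%180)
E
cat > pk.py <<'E'
from h import *
for cam in("top","side"):
    c=capture(cam); o=-c["R"].T@c["t"]; print(cam,np.round(o,3))
    R=(180,190,275,290) if cam=="top" else (270,160,400,240)
    for n,lo,hi,z in(("blue",(100,80,40),(125,255,255),.0105),("yellow",(15,120,90),(35,255,255),.0085),("green",(50,80,40),(80,255,255),.0165),("red",(0,120,60),(8,255,255),.0115)):
        print(n,*rect(plane(c,hsvmask(c,R,lo,hi),z)))
    R=(420,255,445,280) if cam=="top" else (240,360,270,395)
    m=hsvmask(c,R,(50,80,30),(85,255,255)); print("gt",*rect(plane(c,m,.012)), *rect(world(c,m)))
    for l in("relay","enclosure"):
        r=[r for r in masks_of(l,c)][0]["region"]; P=world(c,r); zt=np.percentile(P[:,2],90); print(l,*rect(P[P[:,2]>zt-.008]))
E
python3 pk.py
```

```text
top [ 0.425 -0.095  1.173]
blue [583.5 168.2] [49.9 76.7] long axis deg 88.6
yellow [487.1 171.8] [39.4 42.1] long axis deg 88.6
green [482.   75.6] [29.3 34.5] long axis deg 88.6
red [579.4  72.6] [58.4 59.3] long axis deg 25.6
gt [ 447.5 -386.1] [14.3 20.7] long axis deg 61.9 [ 447.5 -386. ] [14.7 21.1] long axis deg 64.3
relay [ 588.3 -142.3] [20.9 26.4] long axis deg 134.1
enclosure [ 439.4 -125.9] [38.9 64.7] long axis deg 84.8
side [ 0.571 -0.949  0.617]
blue [584.3 180.8] [52.5 63.6] long axis deg 86.9
yellow [525.8 196.9] [272.5 361.3] long axis deg 97.9
green [483.9  82. ] [26.1 30.6] long axis deg 4.4
red [580.5  82.6] [48.2 53.9] long axis deg 30.3
gt [ 450.9 -390. ] [19.8 27.1] long axis deg 59.9 [ 450.4 -386.5] [16.4 23.1] long axis deg 54.8
relay [ 590.4 -142. ] [23.4 29.8] long axis deg 133.1
enclosure [ 441.8 -125.2] [38.4 69.5] long axis deg 83.9
```

Emit:
{"api": "drive_tool", "payload": {"rows": [[100,9,-34.7,0,0,0,-0.0618],[100,9,-34.7,0,0,0,-0.0618],[100,9,-34.7,0,0,0,-0.0618],[100,9,-34.7,0,0,0,-0.0618],[100,9,-34.7,0,0,0,-0.0618]]}}

```text
time_s: 1.82
tcp_pos: [0.3061, 0.3927, 0.2416]
ee_rot: [[0.737, -0.676, 0.0], [-0.676, -0.737, 0.0], [0.0, -0.0, -1.0]]
wrist_force: [0.3, 1.1, 0.1]
gripper_width: 1.0
gripper_force: 0.0
```

Emit:
{"api": "drive_tool", "payload": {"rows": [[100,9,-34.7,0,0,0,-0.0618],[100,9,-34.7,0,0,0,-0.0618],[100,9,-34.7,0,0,0,-0.0618],[100,9,-34.7,0,0,0,-0.0618],[100,9,-34.7,0,0,0,-0.0618]]}}

```text
time_s: 2.23
tcp_pos: [0.351, 0.2192, 0.2419]
ee_rot: [[0.497, -0.868, 0.001], [-0.868, -0.497, 0.001], [-0.0, -0.001, -1.0]]
wrist_force: [0.5, 0.6, -0.3]
gripper_width: 1.001
gripper_force: 0.0
```

Emit:
{"api": "drive_tool", "payload": {"rows": [[100,9,-34.7,0,0,0,-0.0618],[100,9,-34.7,0,0,0,-0.0618],[100,9,-34.7,0,0,0,-0.0618],[100,9,-34.7,0,0,0,-0.0618],[100,9,-34.7,0,0,0,-0.0618]]}}

```text
time_s: 2.65
tcp_pos: [0.396, 0.0457, 0.2421]
ee_rot: [[0.209, -0.978, 0.001], [-0.978, -0.209, 0.001], [-0.0, -0.002, -1.0]]
wrist_force: [0.2, -0.1, -0.2]
gripper_width: 1.0
gripper_force: 0.0
```

Emit:
{"api": "drive_tool", "payload": {"rows": [[100,9,-34.7,-20,0,0,-0.0618],[100,9,-34.7,-20,0,0,-0.0618],[100,9,-34.7,-20,0,0,-0.0618],[100,9,-34.7,-20,0,0,-0.0618],[100,9,-34.7,-20,0,0,-0.0618]]}}

```text
time_s: 3.07
tcp_pos: [0.4413, -0.128, 0.1411]
ee_rot: [[-0.099, -0.995, 0.002], [-0.995, 0.099, -0.0], [-0.0, -0.002, -1.0]]
wrist_force: [1.4, 1.2, 0.7]
gripper_width: 1.003
gripper_force: 0.0
```

Emit:
{"api": "drive_tool", "payload": {"rows": [[100,0,0,0,0,0,0],[100,0,0,0,0,0,0]]}}

```text
time_s: 3.23
tcp_pos: [0.4403, -0.1278, 0.1403]
ee_rot: [[-0.1, -0.995, -0.003], [-0.995, 0.1, -0.0], [0.001, 0.003, -1.0]]
wrist_force: [0.3, 0.5, -0.1]
gripper_width: 1.003
gripper_force: 0.0
```

Emit:
{"api": "drive_tool", "payload": {"rows": [[100,0,2,-30,0,0,0],[100,0,0,-30,0,0,0],[100,0,0,-30,0,0,0],[100,0,0,-16,0,0,0],[100,0,0,0,0,0,0]]}}

```text
time_s: 3.65
tcp_pos: [0.4392, -0.123, 0.0336]
ee_rot: [[-0.094, -0.996, -0.005], [-0.996, 0.094, -0.0], [0.001, 0.005, -1.0]]
wrist_force: [-0.4, 0.3, -0.0]
gripper_width: 1.001
gripper_force: 0.0
```

Emit:
{"api": "drive_tool", "payload": {"rows": [[0,0,0,0,0,0,0],[0,0,0,0,0,0,0],[0,0,0,0,0,0,0],[0,0,0,0,0,0,0],[0,0,0,0,0,0,0]]}}

```text
time_s: 4.07
tcp_pos: [0.4417, -0.124, 0.0367]
ee_rot: [[-0.096, -0.995, 0.003], [-0.995, 0.096, 0.0], [-0.0, -0.003, -1.0]]
wrist_force: [-0.4, 0.1, 0.6]
gripper_width: 0.705
gripper_force: 0.0
```

Emit:
{"api": "drive_tool", "payload": {"rows": [[0,0,0,0,0,0,0],[0,0,0,0,0,0,0],[0,0,0,0,0,0,0],[0,0,0,0,0,0,0],[0,0,0,0,0,0,0]]}}

```text
time_s: 4.48
tcp_pos: [0.4412, -0.1242, 0.0357]
ee_rot: [[-0.096, -0.995, 0.001], [-0.995, 0.096, -0.0], [0.0, -0.001, -1.0]]
wrist_force: [-0.5, -0.2, 1.4]
gripper_width: 0.444
gripper_force: 30.0
```

Emit:
{"api": "drive_tool", "payload": {"rows": [[0,0,0,20,0,0,0],[0,0,0,30,0,0,0],[0,17.6,36.6,30,0,0,0.009],[0,17.6,36.6,0,0,0,0.009],[0,17.6,36.6,0,0,0,0.009]]}}

```text
time_s: 4.9
tcp_pos: [0.4916, -0.0198, 0.112]
ee_rot: [[-0.071, -0.997, 0.003], [-0.997, 0.071, 0.001], [-0.001, -0.003, -1.0]]
wrist_force: [-0.0, -1.3, -2.1]
gripper_width: 0.446
gripper_force: 30.0
```

Emit:
{"api": "drive_tool", "payload": {"rows": [[0,17.6,36.6,0,0,0,0.009],[0,17.6,36.6,0,0,0,0.009],[0,17.6,36.6,0,0,0,0.009],[0,17.6,36.6,0,0,0,0.009],[0,17.6,36.6,0,0,0,0.009]]}}

```text
time_s: 5.32
tcp_pos: [0.5786, 0.164, 0.1096]
ee_rot: [[-0.024, -1.0, -0.002], [-1.0, 0.024, -0.001], [0.001, 0.002, -1.0]]
wrist_force: [1.2, -0.8, -1.6]
gripper_width: 0.441
gripper_force: 30.0
```

Emit:
{"api": "drive_tool", "payload": {"rows": [[0,0,0,0,0,0,0],[0,0,0,0,0,0,0],[0,0,0,0,0,0,0]]}}

```text
time_s: 5.57
tcp_pos: [0.5776, 0.162, 0.1091]
ee_rot: [[-0.024, -1.0, -0.003], [-1.0, 0.024, -0.001], [0.001, 0.003, -1.0]]
wrist_force: [-0.0, -0.2, -1.5]
gripper_width: 0.44
gripper_force: 30.0
```

Run:
```python
from h import *
s=sense();print(s["tcp_pos"],s["ee_rot"][:,0],s["gripper_width"],s["wrist_force"])
c=capture("side"); save(c,"side1.png")
b=cv2.imread("pics/side1.png"); cv2.imwrite("pics/s1.png",cv2.resize(b[120:280,230:450],None,fx=3,fy=3,interpolation=2))
```

```text
[0.57759458 0.16195626 0.10911668] [-0.02395578 -0.9997123   0.00120128] 0.4400426950564273 [-0.02966353 -0.21834124 -1.50693158]
```

View pics/s1.png

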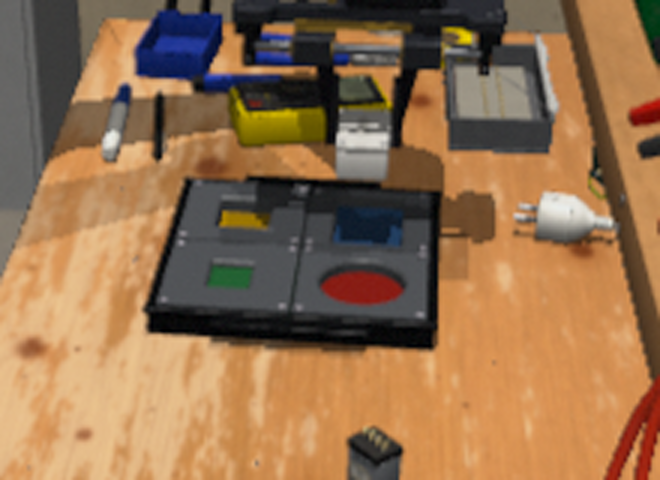

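The enclosure hangs level in the jaws (crop pixel 360,155) just behind the blue pocket. I need to shift it about 5 and 7 mm and lower it.

Emit:
{"api": "drive_tool", "payload": {"rows": [[0,5,7,-15,0,0,0],[0,0,0,-20,0,0,0],[0,0,0,-15,0,0,0],[0,0,0,0,0,0,0],[0,0,0,0,0,0,0]]}}

```text
time_s: 6.03
tcp_pos: [0.5829, 0.1677, 0.0599]
ee_rot: [[-0.025, -1.0, -0.002], [-1.0, 0.025, -0.001], [0.001, 0.002, -1.0]]
wrist_force: [0.6, 0.1, -0.3]
gripper_width: 0.448
gripper_force: 30.0
```

Emit:
{"api": "drive_tool", "payload": {"rows": [[0,0,1,-6,0,0,0],[0,0,0,-4,0,0,0],[0,0,0,-2,0,0,0],[0,0,0,0,0,0,0]]}}

```text
time_s: 6.37
tcp_pos: [0.5835, 0.1701, 0.0483]
ee_rot: [[-0.024, -1.0, -0.0], [-1.0, 0.024, -0.0], [0.0, 0.0, -1.0]]
wrist_force: [-0.1, 0.2, -1.6]
gripper_width: 0.446
gripper_force: 30.0
```

Emit:
{"api": "drive_tool", "payload": {"rows": [[0,0,0,-1,0,0,0],[0,0,0,0,0,0,0]]}}

```text
time_s: 6.53
tcp_pos: [0.5838, 0.1704, 0.0475]
ee_rot: [[-0.024, -1.0, 0.0], [-1.0, 0.024, 0.0], [-0.0, -0.0, -1.0]]
wrist_force: [-0.7, 0.1, -1.4]
gripper_width: 0.443
gripper_force: 30.0
```

Emit:
{"api": "drive_tool", "payload": {"rows": [[0,0,0,-1,0,0,0],[0,0,0,0,0,0,0]]}}

```text
time_s: 6.7
tcp_pos: [0.5837, 0.1704, 0.0463]
ee_rot: [[-0.024, -1.0, 0.0], [-1.0, 0.024, 0.0], [-0.0, -0.0, -1.0]]
wrist_force: [-0.4, -0.7, -2.0]
gripper_width: 0.446
gripper_force: 30.0
```

Emit:
{"api": "drive_tool", "payload": {"rows": [[70,0,0,0,0,0,0],[70,0,0,0,0,0,0],[70,0,0,0,0,0,0],[70,0,0,0,0,0,0]]}}

```text
time_s: 7.03
tcp_pos: [0.5839, 0.1704, 0.0466]
ee_rot: [[-0.024, -1.0, 0.001], [-1.0, 0.024, 0.0], [-0.0, -0.001, -1.0]]
wrist_force: [-0.2, -0.6, 0.1]
gripper_width: 0.649
gripper_force: 0.0
```

Emit:
{"api": "drive_tool", "payload": {"rows": [[70,0,0,15,0,0,0],[70,0,0,30,0,0,0],[70,0,0,30,0,0,0],[70,0,0,0,0,0,0]]}}

```text
time_s: 7.37
tcp_pos: [0.5875, 0.1718, 0.1281]
ee_rot: [[-0.022, -1.0, 0.012], [-1.0, 0.022, 0.004], [-0.005, -0.012, -1.0]]
wrist_force: [0.2, 1.1, 1.0]
gripper_width: 0.698
gripper_force: 0.0
```

Emit:
{"api": "drive_tool", "payload": {"rows": [[70,0,-31.4,0,0,0,0.0782],[70,0,-31.4,0,0,0,0.0782],[70,0,-31.4,0,0,0,0.0782],[70,0,-31.4,0,0,0,0.0782],[70,0,-31.4,0,0,0,0.0782]]}}

```text
time_s: 7.78
tcp_pos: [0.5836, 0.012, 0.1215]
ee_rot: [[0.363, -0.932, 0.001], [-0.932, -0.363, 0.0], [0.0, -0.001, -1.0]]
wrist_force: [0.3, 0.2, 0.3]
gripper_width: 0.702
gripper_force: 0.0
```

Emit:
{"api": "drive_tool", "payload": {"rows": [[70,0,-31.4,0,0,0,0.0782],[70,0,-31.4,0,0,0,0.0782],[70,0,-31.4,0,0,0,0.0782],[70,0,-31.4,0,0,0,0.0782],[70,0,-31.4,0,0,0,0.0782]]}}

```text
time_s: 8.2
tcp_pos: [0.5836, -0.1452, 0.1215]
ee_rot: [[0.69, -0.723, 0.001], [-0.723, -0.69, -0.0], [0.0, -0.0, -1.0]]
wrist_force: [0.6, -0.3, -0.0]
gripper_width: 0.7
gripper_force: 0.0
```

Emit:
{"api": "drive_tool", "payload": {"rows": [[70,0,0,0,0,0,0],[70,0,0,0,0,0,0],[70,0,0,0,0,0,0]]}}

```text
time_s: 8.45
tcp_pos: [0.5836, -0.1436, 0.1212]
ee_rot: [[0.687, -0.727, -0.0], [-0.727, -0.687, 0.0], [-0.0, -0.0, -1.0]]
wrist_force: [0.2, -0.2, 0.4]
gripper_width: 0.699
gripper_force: 0.0
```

Run:
```python
from h import *
c=capture("side"); save(c,"side2.png")
r=masks_of("enclosure",c)
for q in r[:2]:
    P=world(c,q["region"]);zt=np.percentile(P[:,2],90);print(q["p"],q["xy"],zt,np.percentile(P[:,2],60),*rect(P[P[:,2]>zt-.007]))
b=cv2.imread("pics/side2.png"); cv2.imwrite("pics/s2.png",cv2.resize(b[120:320,230:450],None,fx=3,fy=3,interpolation=2))
```

```text
0.52 [353.3, 195.9] 0.033740305659189465 0.026570553730094933 [584.7 -18.4] [ 15.7 321.8] long axis deg 87.6
```

View pics/s2.png

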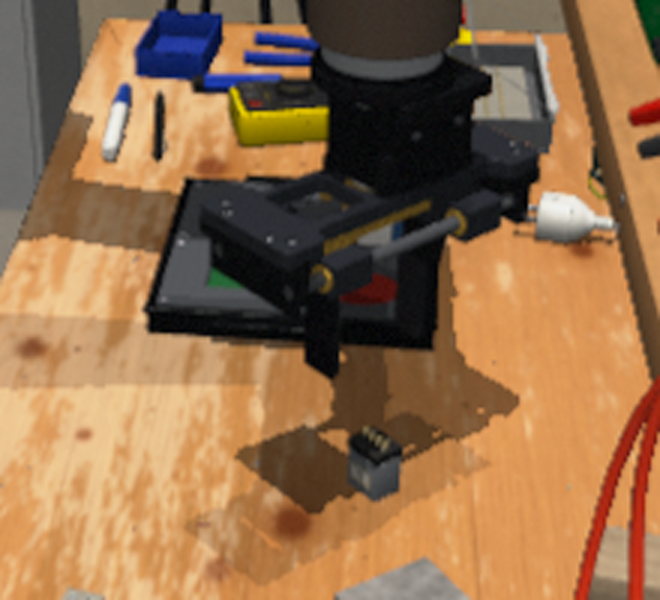

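The arm hides the tray in this view. The relay stands clear at crop pixel (375,465), below the jaws.

Emit:
{"api": "drive_tool", "payload": {"rows": [[70,6,1,-20,0,0,0],[70,0,0,-25,0,0,0],[70,0,0,-25,0,0,0],[70,0,0,-15,0,0,0],[70,0,0,0,0,0,0]]}}

```text
time_s: 8.97
tcp_pos: [0.5872, -0.1412, 0.0327]
ee_rot: [[0.688, -0.726, -0.008], [-0.726, -0.688, 0.001], [-0.006, 0.005, -1.0]]
wrist_force: [-0.5, -0.7, -1.4]
gripper_width: 0.7
gripper_force: 0.0
```

Emit:
{"api": "drive_tool", "payload": {"rows": [[0,0,0,0,0,0,0],[0,0,0,0,0,0,0],[0,0,0,0,0,0,0],[0,0,0,0,0,0,0],[0,0,0,0,0,0,0]]}}

```text
time_s: 9.38
tcp_pos: [0.5903, -0.1426, 0.0375]
ee_rot: [[0.688, -0.726, 0.002], [-0.726, -0.688, 0.0], [0.001, -0.002, -1.0]]
wrist_force: [0.5, -0.4, -0.1]
gripper_width: 0.407
gripper_force: 0.0
```

Emit:
{"api": "drive_tool", "payload": {"rows": [[0,0,0,0,0,0,0],[0,0,0,0,0,0,0],[0,0,0,0,0,0,0],[0,0,0,0,0,0,0],[0,0,0,0,0,0,0]]}}

```text
time_s: 9.8
tcp_pos: [0.5899, -0.1428, 0.0368]
ee_rot: [[0.688, -0.726, 0.001], [-0.726, -0.688, -0.0], [0.0, -0.0, -1.0]]
wrist_force: [-0.5, 1.5, 3.5]
gripper_width: 0.247
gripper_force: 30.0
```

Emit:
{"api": "drive_tool", "payload": {"rows": [[0,0,0,15,0,0,0],[0,0,0,30,0,0,0],[0,0,0,30,0,0,0],[0,0,0,10,0,0,0],[0,-5,15,0,0,0,-0.039]]}}

```text
time_s: 10.22
tcp_pos: [0.5874, -0.1292, 0.1246]
ee_rot: [[0.657, -0.754, 0.008], [-0.754, -0.657, -0.001], [0.006, -0.005, -1.0]]
wrist_force: [1.8, 0.3, -0.4]
gripper_width: 0.252
gripper_force: 30.0
```

Emit:
{"api": "drive_tool", "payload": {"rows": [[0,-10.2,31.2,0,0,0,-0.0784],[0,-10.2,31.2,0,0,0,-0.0784],[0,-10.2,31.2,0,0,0,-0.0784],[0,-10.2,31.2,0,0,0,-0.0784],[0,-10.2,31.2,0,0,0,-0.0784]]}}

```text
time_s: 10.63
tcp_pos: [0.5326, 0.0294, 0.1207]
ee_rot: [[0.317, -0.948, -0.001], [-0.948, -0.317, -0.0], [-0.0, 0.001, -1.0]]
wrist_force: [1.0, 0.2, -0.1]
gripper_width: 0.249
gripper_force: 30.0
```

Emit:
{"api": "drive_tool", "payload": {"rows": [[0,-10.2,31.2,0,0,0,-0.0784],[0,-10.2,31.2,0,0,0,-0.0784],[0,-10.2,31.2,0,0,0,-0.0784],[0,-10.2,31.2,0,0,0,-0.0784],[0,-5,16,0,0,0,-0.039]]}}

```text
time_s: 11.05
tcp_pos: [0.4867, 0.1716, 0.1209]
ee_rot: [[-0.027, -1.0, -0.0], [-1.0, 0.027, 0.0], [-0.0, 0.0, -1.0]]
wrist_force: [-0.3, -0.3, -0.2]
gripper_width: 0.25
gripper_force: 30.0
```

Emit:
{"api": "drive_tool", "payload": {"rows": [[0,0,0,0,0,0,0],[0,0,0,0,0,0,0]]}}

```text
time_s: 11.22
tcp_pos: [0.4873, 0.1696, 0.1208]
ee_rot: [[-0.023, -1.0, -0.001], [-1.0, 0.023, -0.0], [0.0, 0.001, -1.0]]
wrist_force: [-0.7, -0.4, -0.3]
gripper_width: 0.252
gripper_force: 30.0
```

Emit:
{"api": "drive_tool", "payload": {"rows": [[0,1,0,-20,0,0,0],[0,0,0,-25,0,0,0],[0,0,0,-15,0,0,0],[0,0,0,0,0,0,0],[0,0,0,0,0,0,0]]}}

```text
time_s: 11.63
tcp_pos: [0.4888, 0.1677, 0.0606]
ee_rot: [[-0.027, -1.0, -0.002], [-1.0, 0.027, -0.002], [0.002, 0.002, -1.0]]
wrist_force: [1.4, -0.9, 0.5]
gripper_width: 0.25
gripper_force: 30.0
```

Emit:
{"api": "drive_tool", "payload": {"rows": [[0,0,0,-6,0,0,0],[0,0,0,-5,0,0,0],[0,0,0,-2,0,0,0],[0,0,0,0,0,0,0],[0,0,0,0,0,0,0]]}}

```text
time_s: 12.05
tcp_pos: [0.489, 0.1692, 0.0485]
ee_rot: [[-0.025, -1.0, 0.0], [-1.0, 0.025, 0.0], [-0.0, -0.0, -1.0]]
wrist_force: [0.3, -0.0, -0.5]
gripper_width: 0.255
gripper_force: 30.0
```

Emit:
{"api": "drive_tool", "payload": {"rows": [[0,0,0,-2,0,0,0],[0,0,0,-0.8,0,0,0],[0,0,0,0,0,0,0]]}}

```text
time_s: 12.3
tcp_pos: [0.4888, 0.1691, 0.0455]
ee_rot: [[-0.025, -1.0, -0.0], [-1.0, 0.025, -0.0], [0.0, 0.0, -1.0]]
wrist_force: [-0.1, -0.2, -0.2]
gripper_width: 0.25
gripper_force: 30.0
```

Emit:
{"api": "drive_tool", "payload": {"rows": [[50,0,0,0,0,0,0],[50,0,0,0,0,0,0],[50,0,0,0,0,0,0],[50,0,0,0,0,0,0]]}}

```text
time_s: 12.63
tcp_pos: [0.489, 0.1691, 0.0456]
ee_rot: [[-0.026, -1.0, 0.0], [-1.0, 0.026, 0.0], [-0.0, -0.0, -1.0]]
wrist_force: [0.2, 0.4, -0.2]
gripper_width: 0.451
gripper_force: 0.0
```

Emit:
{"api": "drive_tool", "payload": {"rows": [[50,0,0,10,0,0,0],[50,0,0,25,0,0,0],[50,0,0,35,0,0,0],[50,0,0,15,0,0,0],[50,0,0,0,0,0,0]]}}

```text
time_s: 13.05
tcp_pos: [0.4914, 0.1706, 0.1355]
ee_rot: [[-0.025, -1.0, 0.009], [-1.0, 0.025, 0.005], [-0.005, -0.008, -1.0]]
wrist_force: [0.4, 1.3, -0.4]
gripper_width: 0.497
gripper_force: 0.0
```

Emit:
{"api": "drive_tool", "payload": {"rows": [[50,-2.7,-37,0,0,0,-0.032],[50,-2.7,-37,0,0,0,-0.032],[50,-2.7,-37,0,0,0,-0.032],[50,-2.7,-37,0,0,0,-0.032],[50,-2.7,-37,0,0,0,-0.032]]}}

```text
time_s: 13.47
tcp_pos: [0.4745, -0.0175, 0.1305]
ee_rot: [[-0.185, -0.983, -0.001], [-0.983, 0.185, -0.0], [0.0, 0.001, -1.0]]
wrist_force: [0.6, 0.1, 0.7]
gripper_width: 0.497
gripper_force: 0.0
```

Emit:
{"api": "drive_tool", "payload": {"rows": [[50,-2.7,-37,0,0,0,-0.032],[50,-2.7,-37,0,0,0,-0.032],[50,-2.7,-37,0,0,0,-0.032],[50,-2.7,-37,0,0,0,-0.032],[50,-2.7,-37,0,0,0,-0.032]]}}

```text
time_s: 13.88
tcp_pos: [0.461, -0.2026, 0.1305]
ee_rot: [[-0.34, -0.94, -0.001], [-0.94, 0.34, 0.0], [-0.0, 0.001, -1.0]]
wrist_force: [0.7, 0.1, -0.5]
gripper_width: 0.501
gripper_force: 0.0
```

Emit:
{"api": "drive_tool", "payload": {"rows": [[50,-2.7,-37,0,0,0,-0.032],[50,-2.7,-37,0,0,0,-0.032],[50,-2.7,-37,0,0,0,-0.032],[50,-2.7,-37,0,0,0,-0.032],[50,-2.7,-30,0,0,0,-0.032]]}}

```text
time_s: 14.3
tcp_pos: [0.4475, -0.3812, 0.1302]
ee_rot: [[-0.487, -0.874, -0.001], [-0.874, 0.487, 0.0], [0.0, 0.001, -1.0]]
wrist_force: [0.5, 0.7, 0.1]
gripper_width: 0.503
gripper_force: 0.0
```

Emit:
{"api": "drive_tool", "payload": {"rows": [[50,0,0,0,0,0,0],[50,0,0,0,0,0,0],[50,0,0,0,0,0,0]]}}

```text
time_s: 14.55
tcp_pos: [0.4478, -0.3784, 0.13]
ee_rot: [[-0.485, -0.875, -0.001], [-0.875, 0.485, 0.001], [-0.0, 0.002, -1.0]]
wrist_force: [-0.0, -0.1, -0.5]
gripper_width: 0.498
gripper_force: 0.0
```

Run:
```python
from h import *
s=sense();print(s["tcp_pos"],s["joints"])
c=capture("side"); save(c,"side3.png")
for l in("green_terminal","enclosure","relay"):
  for q in masks_of(l,c)[:2]:
    P=world(c,q["region"]);zt=np.percentile(P[:,2],90);print(l,q["p"],q["xy"],zt,*rect(P[P[:,2]>zt-.007]))
t=capture("top");save(t,"top3.png")
a=t["frame"][180:300,170:290,::-1];b=c["frame"][140:260,240:400,::-1];d=c["frame"][300:420,200:360,::-1]
cv2.imwrite("pics/m3.png",cv2.resize(np.hstack([a,b]),None,fx=2.8,fy=2.8,interpolation=2))
```

```text
[ 0.44775372 -0.37836545  0.12998961] [-2.43913444e+01  2.41620581e+01 -1.36331170e+01 -2.83630500e-02
 -5.22930476e+01 -4.57690798e+00]
green_terminal 0.69 [360.8, 194.1] 0.024923720492688328 [582.9 168.4] [ 93.  100.4] long axis deg 89.0
green_terminal 0.51 [255.8, 373.6] 0.014037718558899097 [ 449.6 -385.7] [17.1 23.3] long axis deg 53.4
enclosure 0.81 [352.9, 188.0] 0.042185504912043814 [582.4 169.5] [37.2 72.5] long axis deg 90.0
relay 0.53 [307.7, 185.3] 0.046031903213061824 [487.9 167.5] [21.9 32.5] long axis deg 87.5
```

View pics/m3.png

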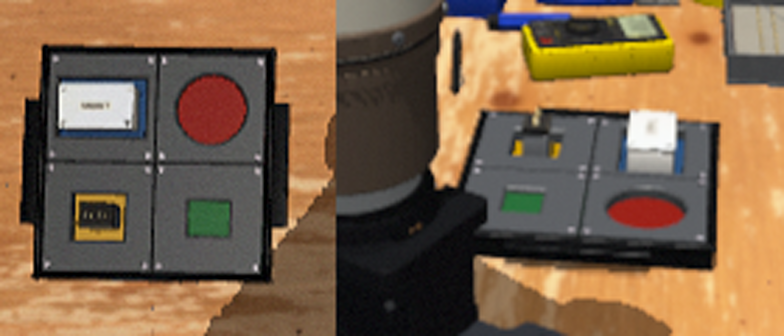

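Top view (left): the enclosure sits in the blue pocket (100,105) and the relay in the yellow one (98,215), both upright. The apparent offset is height parallax. On to the green terminal.

Emit:
{"api": "drive_tool", "payload": {"rows": [[50,1.2,-7.6,-25,0,0,0],[50,0,0,-30,0,0,0],[50,0,0,-25,0,0,0],[50,0,0,-14,0,0,0],[50,0,0,-6,0,0,0]]}}

```text
time_s: 15.22
tcp_pos: [0.4484, -0.3851, 0.0281]
ee_rot: [[-0.484, -0.875, -0.004], [-0.875, 0.484, 0.002], [-0.0, 0.005, -1.0]]
wrist_force: [-0.1, 0.1, 0.4]
gripper_width: 0.503
gripper_force: 0.0
```

Emit:
{"api": "drive_tool", "payload": {"rows": [[50,0,0,-3,0,0,0],[50,0,0,0,0,0,0],[50,0,0,0,0,0,0]]}}

```text
time_s: 15.47
tcp_pos: [0.4505, -0.3867, 0.0287]
ee_rot: [[-0.484, -0.875, 0.002], [-0.875, 0.484, -0.001], [0.0, -0.002, -1.0]]
wrist_force: [0.3, -0.5, 0.8]
gripper_width: 0.5
gripper_force: 0.0
```

Emit:
{"api": "drive_tool", "payload": {"rows": [[50,-1,0,-2.3,0,0,0],[0,0,0,0,0,0,0],[0,0,0,0,0,0,0],[0,0,0,0,0,0,0],[0,0,0,0,0,0,0]]}}

```text
time_s: 15.88
tcp_pos: [0.4487, -0.3866, 0.0255]
ee_rot: [[-0.484, -0.875, 0.001], [-0.875, 0.484, -0.0], [-0.0, -0.001, -1.0]]
wrist_force: [0.6, -0.2, -0.2]
gripper_width: 0.282
gripper_force: 0.0
```

Emit:
{"api": "drive_tool", "payload": {"rows": [[0,0,0,0,0,0,0],[0,0,0,0,0,0,0],[0,0,0,0,0,0,0],[0,0,0,0,0,0,0],[0,0,0,0,0,0,0]]}}

```text
time_s: 16.3
tcp_pos: [0.4487, -0.3866, 0.0254]
ee_rot: [[-0.484, -0.875, 0.0], [-0.875, 0.484, -0.0], [0.0, -0.0, -1.0]]
wrist_force: [-0.3, 0.9, 1.8]
gripper_width: 0.178
gripper_force: 30.0
```

Emit:
{"api": "drive_tool", "payload": {"rows": [[0,0,0,10,0,0,0],[0,0,0,20,0,0,0],[0,0,0,30,0,0,0],[0,0,0,20,0,0,0],[0,2,15,5,0,0,0.017]]}}

```text
time_s: 16.72
tcp_pos: [0.4527, -0.3742, 0.115]
ee_rot: [[-0.47, -0.883, 0.007], [-0.883, 0.47, -0.005], [0.001, -0.009, -1.0]]
wrist_force: [1.0, -0.1, -0.1]
gripper_width: 0.179
gripper_force: 30.0
```

Emit:
{"api": "drive_tool", "payload": {"rows": [[0,2.7,33,0,0,0,0.0343],[0,2.7,33,0,0,0,0.0343],[0,2.7,33,0,0,0,0.0343],[0,2.7,33,0,0,0,0.0343],[0,2.7,33,0,0,0,0.0343]]}}

```text
time_s: 17.13
tcp_pos: [0.464, -0.2051, 0.1109]
ee_rot: [[-0.311, -0.951, 0.001], [-0.951, 0.311, -0.0], [-0.0, -0.001, -1.0]]
wrist_force: [0.3, -0.2, 0.1]
gripper_width: 0.175
gripper_force: 30.0
```

Emit:
{"api": "drive_tool", "payload": {"rows": [[0,2.7,33,0,0,0,0.0343],[0,2.7,33,0,0,0,0.0343],[0,2.7,33,0,0,0,0.0343],[0,2.7,33,0,0,0,0.0343],[0,2.7,33,0,0,0,0.0343]]}}

```text
time_s: 17.55
tcp_pos: [0.4775, -0.0399, 0.1109]
ee_rot: [[-0.143, -0.99, 0.001], [-0.99, 0.143, 0.0], [-0.0, -0.001, -1.0]]
wrist_force: [1.2, 0.7, 0.1]
gripper_width: 0.177
gripper_force: 30.0
```

Emit:
{"api": "drive_tool", "payload": {"rows": [[0,2.7,33,0,0,0,0.0343],[0,2.7,33,0,0,0,0.0343],[0,2.7,33,0,0,0,0.0343],[0,2,18,0,0,0,0.017],[0,0,0,0,0,0,0]]}}

```text
time_s: 17.97
tcp_pos: [0.4888, 0.0788, 0.1111]
ee_rot: [[-0.021, -1.0, 0.003], [-1.0, 0.021, 0.001], [-0.001, -0.002, -1.0]]
wrist_force: [0.2, -0.4, -0.2]
gripper_width: 0.178
gripper_force: 30.0
```

Emit:
{"api": "drive_tool", "payload": {"rows": [[0,0,0,0,0,0,0],[0,0,0,0,0,0,0]]}}

```text
time_s: 18.13
tcp_pos: [0.4873, 0.0751, 0.1104]
ee_rot: [[-0.026, -1.0, -0.0], [-1.0, 0.026, -0.0], [0.0, 0.0, -1.0]]
wrist_force: [-0.3, 0.5, -0.2]
gripper_width: 0.176
gripper_force: 30.0
```

Emit:
{"api": "drive_tool", "payload": {"rows": [[0,-1,0,-20,0,0,0],[0,0,0,-20,0,0,0],[0,0,0,-14,0,0,0],[0,0,0,-6,0,0,0],[0,0,0,0,0,0,0]]}}

```text
time_s: 18.55
tcp_pos: [0.4857, 0.074, 0.0491]
ee_rot: [[-0.028, -1.0, -0.003], [-1.0, 0.028, -0.002], [0.002, 0.003, -1.0]]
wrist_force: [-0.1, -0.3, 0.6]
gripper_width: 0.177
gripper_force: 30.0
```

Emit:
{"api": "drive_tool", "payload": {"rows": [[0,0,0,-3,0,0,0],[0,0,0,-2,0,0,0],[0,0,0,0,0,0,0],[0,0,0,0,0,0,0]]}}

```text
time_s: 18.88
tcp_pos: [0.487, 0.0756, 0.0458]
ee_rot: [[-0.026, -1.0, 0.001], [-1.0, 0.026, 0.0], [-0.001, -0.001, -1.0]]
wrist_force: [0.4, -0.2, 0.3]
gripper_width: 0.181
gripper_force: 30.0
```

Emit:
{"api": "drive_tool", "payload": {"rows": [[0,0,0,-2,0,0,0],[0,0,0,-1,0,0,0],[0,0,0,0,0,0,0],[0,0,0,0,0,0,0]]}}

```text
time_s: 19.22
tcp_pos: [0.4867, 0.0755, 0.0422]
ee_rot: [[-0.026, -1.0, 0.0], [-1.0, 0.026, -0.0], [0.0, -0.0, -1.0]]
wrist_force: [0.0, -0.3, -0.0]
gripper_width: 0.175
gripper_force: 30.0
```

Emit:
{"api": "drive_tool", "payload": {"rows": [[45,0,0,0,0,0,0],[45,0,0,0,0,0,0],[45,0,0,0,0,0,0],[45,0,0,0,0,0,0]]}}

```text
time_s: 19.55
tcp_pos: [0.4868, 0.0755, 0.0423]
ee_rot: [[-0.026, -1.0, 0.0], [-1.0, 0.026, 0.0], [-0.0, -0.0, -1.0]]
wrist_force: [0.6, 0.8, 0.6]
gripper_width: 0.384
gripper_force: 0.0
```

Emit:
{"api": "drive_tool", "payload": {"rows": [[45,0,0,10,0,0,0],[45,0,0,25,0,0,0],[45,0,0,30,0,0,0],[85,0,0,15,0,0,0],[85,3,-15,0,0,0,0]]}}

```text
time_s: 19.97
tcp_pos: [0.4923, 0.0625, 0.1263]
ee_rot: [[-0.022, -1.0, 0.009], [-1.0, 0.022, 0.003], [-0.003, -0.009, -1.0]]
wrist_force: [0.4, -0.7, 0.7]
gripper_width: 0.527
gripper_force: 0.0
```

Emit:
{"api": "drive_tool", "payload": {"rows": [[85,6.8,-32,0,0,0,0],[85,6.8,-32,0,0,0,0],[85,6.8,-32,0,0,0,0],[85,6.8,-32,0,0,0,0],[85,6.8,-32,0,0,0,0]]}}

```text
time_s: 20.38
tcp_pos: [0.5237, -0.101, 0.1223]
ee_rot: [[-0.025, -1.0, 0.0], [-1.0, 0.025, 0.0], [-0.0, -0.0, -1.0]]
wrist_force: [1.5, 0.2, -0.9]
gripper_width: 0.826
gripper_force: 0.0
```

Emit:
{"api": "drive_tool", "payload": {"rows": [[85,6.8,-32,0,0,0,0],[85,6.8,-32,0,0,0,0],[85,6.8,-32,0,0,0,0],[85,6.8,-32,0,0,0,0],[85,6.8,-32,0,0,0,0]]}}

```text
time_s: 20.8
tcp_pos: [0.5576, -0.2612, 0.1221]
ee_rot: [[-0.026, -1.0, -0.0], [-1.0, 0.026, 0.0], [-0.0, 0.0, -1.0]]
wrist_force: [0.5, 0.2, 0.0]
gripper_width: 0.854
gripper_force: 0.0
```

Emit:
{"api": "drive_tool", "payload": {"rows": [[85,6.8,-32,0,0,0,0],[85,6.8,-32,0,0,0,0],[85,6.8,-32,0,0,0,0],[85,3,-16,0,0,0,0],[85,0,0,0,0,0,0]]}}

```text
time_s: 21.22
tcp_pos: [0.5809, -0.3751, 0.1212]
ee_rot: [[-0.03, -1.0, -0.0], [-1.0, 0.03, -0.001], [0.001, 0.0, -1.0]]
wrist_force: [-0.3, 0.5, 0.1]
gripper_width: 0.848
gripper_force: 0.0
```

Emit:
{"api": "drive_tool", "payload": {"rows": [[85,0,0,0,0,0,0],[85,0,0,0,0,0,0]]}}

```text
time_s: 21.38
tcp_pos: [0.5807, -0.3709, 0.1218]
ee_rot: [[-0.026, -1.0, -0.001], [-1.0, 0.026, 0.001], [-0.001, 0.001, -1.0]]
wrist_force: [-0.3, -0.1, -0.3]
gripper_width: 0.85
gripper_force: 0.0
```

Run:
```python
from h import *
c=capture("side"); save(c,"side4.png")
for l in("flux_tub","green_terminal"):
  for q in masks_of(l,c)[:2]:
    P=world(c,q["region"]);zt=np.percentile(P[:,2],90);print(l,q["p"],q["xy"],zt,*rect(P[P[:,2]>zt-.007]))
t=capture("top");save(t,"top4.png")
a=t["frame"][180:300,170:290,::-1];b=c["frame"][140:260,240:400,::-1]
cv2.imwrite("pics/m4.png",cv2.resize(np.hstack([a,b]),None,fx=2.8,fy=2.8,interpolation=2))
```

```text
flux_tub 0.84 [348.0, 369.9] 0.028395131950705057 [ 583.4 -371.2] [46.7 48.6] long axis deg 72.0
green_terminal 0.61 [305.0, 210.1] 0.032092093668655064 [485.7  73.1] [15.1 21.5] long axis deg 94.4
```

View pics/m4.png

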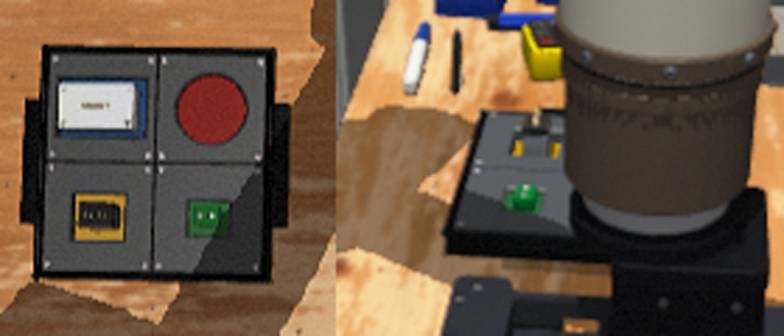

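The green terminal sits in its pocket (top-view crop 208,217). Now the tub.

Emit:
{"api": "drive_tool", "payload": {"rows": [[85,1,-1,-25,0,0,0],[85,0,0,-30,0,0,0],[85,0,0,-20,0,0,0],[85,0,0,-10,0,0,0],[85,0,0,-3,0,0,0]]}}

```text
time_s: 22.0
tcp_pos: [0.5811, -0.3715, 0.0321]
ee_rot: [[-0.025, -1.0, -0.004], [-1.0, 0.025, 0.002], [-0.001, 0.004, -1.0]]
wrist_force: [-0.2, 0.1, 0.0]
gripper_width: 0.852
gripper_force: 0.0
```

Emit:
{"api": "drive_tool", "payload": {"rows": [[85,0,0,0,0,0,0],[85,0,0,0,0,0,0],[0,0,0,0,0,0,0],[0,0,0,0,0,0,0],[0,0,0,0,0,0,0]]}}

```text
time_s: 22.42
tcp_pos: [0.5826, -0.3728, 0.0355]
ee_rot: [[-0.026, -1.0, 0.002], [-1.0, 0.026, -0.001], [0.001, -0.002, -1.0]]
wrist_force: [-0.3, 0.4, -0.2]
gripper_width: 0.703
gripper_force: 0.0
```

Emit:
{"api": "drive_tool", "payload": {"rows": [[0,0,0,0,0,0,0],[0,0,0,0,0,0,0],[0,0,0,0,0,0,0],[0,0,0,0,0,0,0],[0,0,0,0,0,0,0]]}}

```text
time_s: 22.83
tcp_pos: [0.5824, -0.3727, 0.0347]
ee_rot: [[-0.026, -1.0, 0.001], [-1.0, 0.026, -0.0], [0.0, -0.001, -1.0]]
wrist_force: [-0.7, -0.4, 1.7]
gripper_width: 0.532
gripper_force: 30.0
```

Emit:
{"api": "drive_tool", "payload": {"rows": [[0,0,0,10,0,0,0],[0,0,0,20,0,0,0],[0,0,0,25,0,0,0],[0,0,0,20,0,0,0],[0,0,15,5,0,0,0]]}}

```text
time_s: 23.25
tcp_pos: [0.5838, -0.3602, 0.1187]
ee_rot: [[-0.027, -1.0, 0.007], [-1.0, 0.027, -0.004], [0.004, -0.007, -1.0]]
wrist_force: [1.3, 0.4, 0.6]
gripper_width: 0.534
gripper_force: 30.0
```

Emit:
{"api": "drive_tool", "payload": {"rows": [[0,0,32,0,0,0,0],[0,0,32,0,0,0,0],[0,0,32,0,0,0,0],[0,0,32,0,0,0,0],[0,0,32,0,0,0,0]]}}

```text
time_s: 23.67
tcp_pos: [0.581, -0.1953, 0.1137]
ee_rot: [[-0.026, -1.0, -0.001], [-1.0, 0.026, 0.001], [-0.001, 0.001, -1.0]]
wrist_force: [1.9, 0.7, -0.1]
gripper_width: 0.537
gripper_force: 30.0
```

Emit:
{"api": "drive_tool", "payload": {"rows": [[0,0,32,0,0,0,0],[0,0,32,0,0,0,0],[0,0,32,0,0,0,0],[0,0,32,0,0,0,0],[0,0,32,0,0,0,0]]}}

```text
time_s: 24.08
tcp_pos: [0.5809, -0.0355, 0.1138]
ee_rot: [[-0.026, -1.0, -0.001], [-1.0, 0.026, 0.0], [-0.0, 0.001, -1.0]]
wrist_force: [-0.2, -0.2, -0.6]
gripper_width: 0.533
gripper_force: 30.0
```

Emit:
{"api": "drive_tool", "payload": {"rows": [[0,-1,32,0,0,0,0],[0,-1,32,0,0,0,0],[0,0,32,0,0,0,0],[0,0,14,0,0,0,0],[0,0,0,0,0,0,0]]}}

```text
time_s: 24.5
tcp_pos: [0.5795, 0.0756, 0.114]
ee_rot: [[-0.021, -1.0, -0.0], [-1.0, 0.021, 0.0], [-0.0, 0.0, -1.0]]
wrist_force: [0.3, -0.3, -0.8]
gripper_width: 0.533
gripper_force: 30.0
```

Emit:
{"api": "drive_tool", "payload": {"rows": [[0,0,0,0,0,0,0],[0,0,0,0,0,0,0]]}}

```text
time_s: 24.67
tcp_pos: [0.5795, 0.0719, 0.1139]
ee_rot: [[-0.026, -1.0, -0.001], [-1.0, 0.026, -0.0], [0.0, 0.001, -1.0]]
wrist_force: [0.1, -0.5, 0.0]
gripper_width: 0.533
gripper_force: 30.0
```

Emit:
{"api": "drive_tool", "payload": {"rows": [[0,0,0,-20,0,0,0],[0,0,0,-22,0,0,0],[0,0,0,-12,0,0,0],[0,0,0,-4,0,0,0],[0,0,0,0,0,0,0]]}}

```text
time_s: 25.08
tcp_pos: [0.5793, 0.0709, 0.055]
ee_rot: [[-0.028, -1.0, -0.003], [-1.0, 0.028, -0.001], [0.001, 0.003, -1.0]]
wrist_force: [-0.4, -0.3, -0.6]
gripper_width: 0.534
gripper_force: 30.0
```

Emit:
{"api": "drive_tool", "payload": {"rows": [[0,0,0,-4,0,0,0],[0,0,0,-3,0,0,0],[0,0,0,0,0,0,0],[0,0,0,0,0,0,0]]}}

```text
time_s: 25.42
tcp_pos: [0.5803, 0.0725, 0.0497]
ee_rot: [[-0.026, -1.0, 0.001], [-1.0, 0.026, 0.0], [-0.0, -0.001, -1.0]]
wrist_force: [0.2, 0.5, 0.7]
gripper_width: 0.534
gripper_force: 30.0
```

Emit:
{"api": "drive_tool", "payload": {"rows": [[0,0,0,-2,0,0,0],[0,0,0,-0.8,0,0,0],[0,0,0,0,0,0,0],[0,0,0,0,0,0,0]]}}

```text
time_s: 25.75
tcp_pos: [0.5801, 0.0726, 0.0465]
ee_rot: [[-0.026, -1.0, 0.0], [-1.0, 0.026, -0.0], [0.0, -0.0, -1.0]]
wrist_force: [0.0, 1.0, -0.1]
gripper_width: 0.533
gripper_force: 30.0
```

Emit:
{"api": "drive_tool", "payload": {"rows": [[75,0,0,0,0,0,0],[75,0,0,0,0,0,0],[75,0,0,0,0,0,0],[75,0,0,0,0,0,0],[75,0,0,0,0,0,0]]}}

```text
time_s: 26.17
tcp_pos: [0.5802, 0.0725, 0.0465]
ee_rot: [[-0.026, -1.0, 0.0], [-1.0, 0.026, 0.0], [-0.0, -0.0, -1.0]]
wrist_force: [-0.9, 0.2, -0.5]
gripper_width: 0.733
gripper_force: 0.0
```

Emit:
{"api": "drive_tool", "payload": {"rows": [[75,0,0,10,0,0,0],[75,0,0,25,0,0,0],[75,0,0,35,0,0,0],[75,0,0,20,0,0,0],[75,-5,-30,20,0,0,0]]}}

```text
time_s: 26.58
tcp_pos: [0.5772, 0.0454, 0.1594]
ee_rot: [[-0.021, -1.0, 0.005], [-1.0, 0.021, 0.001], [-0.001, -0.005, -1.0]]
wrist_force: [0.4, -0.7, -0.1]
gripper_width: 0.747
gripper_force: 0.0
```

Emit:
{"api": "drive_tool", "payload": {"rows": [[75,-10,-40,10,0,0,0],[75,-10,-40,0,0,0,0],[75,-10,-40,0,0,0,0],[75,-10,-40,0,0,0,0],[75,-10,-40,0,0,0,0]]}}

```text
time_s: 27.0
tcp_pos: [0.5246, -0.1584, 0.1675]
ee_rot: [[-0.025, -1.0, 0.002], [-1.0, 0.025, -0.0], [0.0, -0.002, -1.0]]
wrist_force: [0.9, -0.8, -0.4]
gripper_width: 0.751
gripper_force: 0.0
```

Emit:
{"api": "drive_tool", "payload": {"rows": [[75,-10,-40,0,0,0,0],[75,-10,-40,0,0,0,0],[75,-10,-40,0,0,0,0],[75,-10,-40,0,0,0,0],[75,0,0,0,0,0,0]]}}

```text
time_s: 27.42
tcp_pos: [0.4833, -0.3225, 0.167]
ee_rot: [[-0.033, -0.999, 0.0], [-0.999, 0.033, -0.002], [0.001, -0.001, -1.0]]
wrist_force: [0.4, 0.8, 0.6]
gripper_width: 0.754
gripper_force: 0.0
```

Run:
```python
from h import *
c=capture("side"); save(c,"side5.png"); t=capture("top");save(t,"top5.png")
for k in(t,c):
 for l in("enclosure","relay","green_terminal","flux_tub","steel_block","grey_terminal"):
  for q in masks_of(l,k)[:1]:
    P=world(k,q["region"]);zt=np.percentile(P[:,2],90);Q=P[P[:,2]>zt-.007];f=np.linalg.lstsq(np.c_[Q[:,:2],np.ones(len(Q))],Q[:,2],rcond=None)[0]
    print(l,round(q["p"],2),round(zt*1000,1),*rect(Q),"tilt",np.round(np.degrees(f[:2]),1))
a=t["frame"][180:300,170:290,::-1];b=c["frame"][140:260,240:400,::-1]
cv2.imwrite("pics/m5.png",cv2.resize(np.hstack([a,b]),None,fx=2.8,fy=2.8,interpolation=2))
```

```text
enclosure 0.59 41.3 [581.  166.6] [37.6 61.5] long axis deg 88.8 tilt [ 0.4 -0.3]
relay 0.62 45.4 [485.3 165.8] [19.3 26.4] long axis deg 88.6 tilt [-0.7  1.6]
green_terminal 0.49 31.4 [483.9  75.3] [14.8 22.1] long axis deg 89.3 tilt [-4.8  3.4]
flux_tub 0.56 40.0 [575.9  71.7] [44.2 44.7] long axis deg 13.8 tilt [-0.2 -0.9]
grey_terminal 0.56 16.4 [ 427.5 -271.6] [17.5 19.5] long axis deg 178.6 tilt [-4.3 -3.1]
enclosure 0.57 42.3 [585.9 -45.3] [ 37.  497.2] long axis deg 90.9 tilt [ -2.7 -23.9]
flux_tub 0.62 40.6 [ 588.8 -119. ] [ 19.2 428.7] long axis deg 89.2 tilt [  3.1 -31.8]
steel_block 0.96 26.2 [ 606.8 -269.7] [47.5 63.6] long axis deg 34.2 tilt [-0.3  1.9]
grey_terminal 0.25 24.8 [604.4  72.3] [44.4 98.4] long axis deg 87.1 tilt [0.1 0.1]
```

View pics/m5.png

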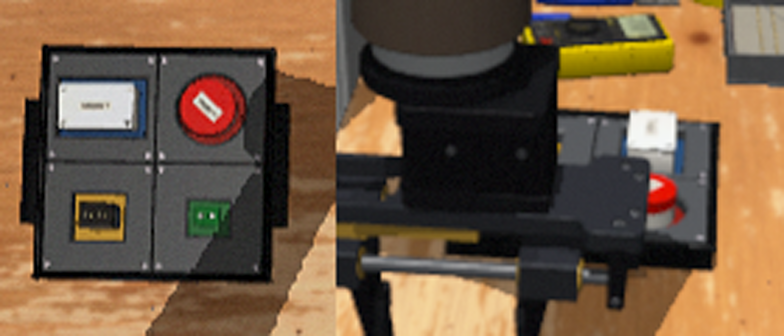

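All four parts sit flat and upright in their pockets: enclosure (97,105), tub (210,105), relay (98,215) and green terminal (207,217). The steel and grey blocks have not moved, and the arm is clear.

```bash
python3 -c "
from station import *
print(finish_job())"
```

```text
the job is handed in; nothing more can be done
None
```

The kit is complete and handed in: enclosure, relay, green terminal block and flux tub each sit flat and upright in their own pockets, placed in that order in about 27 s, with the steel block and grey terminal block left where they were.

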